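# Refit the push-knob of the soldering iron controller

### The job

The black knob has come off the blue soldering-iron power controller. Pick it up, turn it so that its white line points the same way as the yellow line on the dial, fit it fully down onto the D-shaft and push it in against the spring to the bottom of its travel. Finish while still holding the knob pressed in with the gripper, and leave the other things on the bench where they are.

Things in the scene. Friction and masses are not known exactly. Their poses are not given: they have to be found in the camera images.
- knob_center (a point): Centre (half-way up, on the bore's axis) of the loose black knob, standing upright on the bench, bore down. From above: a 48 mm disc with two flat sides 30 mm apart; 36 mm high, plain to its full height, underside 18 mm below this point. z up; x runs along the flats to the end with a white line on top; y is square to the flats (grip across y, 30 mm). About 50 g.
- bore_mouth (a point): Centre of the knob's underside, where its D-shaped bore opens; same axes as knob_center. Bore 18.5 mm deep, 16 mm diameter, its flat on the +x side (under the white line) 4.5 mm from the axis: 1 mm clearance all round on the shaft; mouth chamfered 1.2 mm.
- seat (a point): Centre of the upper face of the controller's round black dial (60 mm diameter, 3 mm thick), on which the knob's underside must come to rest; 72 mm above the bench until pressed. z up; x is the way the yellow line on the dial points. The knob fits only with its x along this x, within 0.17 rad. Dial and shaft turn together, stiffly (0.25 N m); they need not be turned.
- shaft_tip (a point): Centre of the top of the aluminium D-shaft, 16 mm above seat, same axes. Shaft 14 mm diameter, its flat faces +x (the side of the yellow line) 3.5 mm from the axis; top edge chamfered 1.5 to 1.8 mm. Nothing else stands on the controller.
- spindle (a joint): How far dial and shaft are pushed straight down into the controller, m: 0 free, 0.006 at the stop. Spring: starts to move at 4 N, 10 N at the stop; springs back when let go.
- controller: Blue soldering-iron power controller, fixed to the bench: box 150 (x) by 130 (y) mm, flat grey top 61 mm above the bench; origin at the centre of its underside, z up. The dial stands over the centre of its top and is turned to any angle.
- spool_center (a point): Bystander: centre of a spool of solder standing on end, white flanges 64 mm diameter, 48 mm high. Leave alone.
- flux_bowl: Bystander: white ceramic bowl, 84 mm across the rim, 40 mm high; origin at the centre of its underside. Leave alone.
- glass_disc: Bystander: green glass disc, 84 mm diameter, 5 mm thick, lying flat; origin at the centre of its underside. Leave alone.
- marker: Bystander: red and grey marker pen lying flat, 120 mm long along its x, 11 mm thick; origin under its middle. Leave alone.
Mind the look-alikes: they are no part of the job. There is more than one size of the part that bears knob_center; the job needs the smallest.

How it is judged:
By the outcome, as a careful person would: the job done as asked, in the order asked, and still so for the second after the job is handed in, while the arm keeps its last pose, push and grip.
It also fails if it takes over 48 s, if anything falls off the work surface, if the arm or the gripper's body presses on something with over 40 N, if the wrist force passes 120 N, or if a joint passes its speed limit or range.

### The arm

A 6-joint arm with a two-finger parallel gripper is mounted at the origin on the work surface. World frame = base frame: x ahead of the robot, y to its left, z up, the work surface at z = 0. Lengths are in m, angles in rad, forces in N, time in s.
With the tool pointing down it reaches from about 0.425 to 0.95 m from the base axis. Payload 3.5 kg.
Tool frame: the origin (TCP) lies midway between the tips of the shut fingers; the grasp point (between the pads) lies 19 mm behind it; x points along the fingers, z is the direction in which the jaws open and shut, and the axes are right-handed (so a half turn about x gives the same grasp; the last joint's range is limited). The gripper opens to 85 mm and grips with 20 to 120 N. Pads are 22 mm wide; open, the fingers measure 114 mm over their backs; the gripper's body (76 mm by 85 mm) begins 54 mm behind the grasp point. The pads swing forward as they close: fully open they stand 13 mm farther back than shut.
Start: joints at [-1.423, 0.286, 1.577, -0, 1.279, -0.15], TCP at [0.198, -0.645, 0.231] pointing down, gripper open.
Joint ranges: [-2.77, 2.77], [-0.9, 2.22], [0.21, 2.48], [-1.53, 4.67], [0.24, 2.81], [-2.84, 2.84]. Speed limits (rad/s): [2.79, 2.79, 3.14, 3.14, 3.14, 3.14].

### API

Orientations are given as a rotation vector (axis times angle).
In Python, from cell import state, viewer, robot gives the robot as it stands.
- The arm moves only by the tool move_arm, never from a script. Its argument "steps" is a list of rows, each a list of 4 numbers: the shift along the tool's x, y, z in cm, then the turn about the tool's x in rad. A call has 1 to 20 rows; each row shifts and turns the commanded pose from where the row before left it, along the tool's axes as they then stand; what a row does not reach is not made up. A row lasts 1/8 s, in which the tool goes at most 62.5 mm and 10.7 degrees, less where a joint would pass 70% of its speed; a pose out of reach is approached as far as the arm can. A call with a gripper value outside its range is refused whole. "jaw" is the closure in counts, from 0 (fully open) to 255 (shut), set as the call begins (left out, the last holds). The fingers move at their own pace and stop on an object; "squeeze" is the grip in N (left out, the last holds). Time passes only in rows, so rows that do not move let the fingers close. It gives the time, the measured TCP pose, the force and the opening at its end, in the units of the state.
- state(): the state, without advancing time (a new reading comes with each control period).
- viewer.read_camera(name): name is "scene" or "top" or "wrist"; returns a dict with "img" (400x640x3 uint8, blue, green, red), "depth" (400x640 float32, m along the optical axis (not along the pixel's ray), 0 where there is no reading), "K" (3x3 intrinsics, pixels), "dist_coeffs" ([k1, k2, p1, p2, k3] as OpenCV has them; the pictures are not rectified), "R" (3x3) and "t" (3): a world point X has camera coordinates R X + t. Camera axes: x right, y down, z forward; pixel columns grow to the right and rows downward; lengths in m; the calibration is good to about 2 mm. A picture is of the moment at which its call begins.
- robot.job_done(): hands the job in, once; it reports no verdict.
The state is a dict: "t": time; "joint_positions": joint angles; "qd": joint speeds; "joint_efforts": joint torques, N m; "position": TCP position; "tcp_rot": TCP orientation; "force": force on the tool from outside, world axes, zero at the start; "ft_torque": the same for the moment, N m; "finger_gap": finger opening in m.
Only numpy, scipy, OpenCV 4.12 (cv2) and the standard library are available. Lean on these libraries where they do the work, as an engineer would, in place of code of your own. Each camera call takes 0.05 s, during which the arm holds its last target.

## Working session

There is one attempt and no reset: what is moved stays moved. The work goes in short steps, Python scripts to look and compute and a tool call to move; the robot and the scene stay as the last step left them, time stands still between calls to the robot, and variables do not carry over. Pictures are saved under pics/ and viewed, and the job is handed in when it is done.

Besides the shell and the picture viewer there is one more tool, called after "Call:" by a JSON object that holds its "name" and its "arguments", one argument or row to a line. move_arm: Moves the arm, as the interface text tells. Its arguments: {"type":"object","properties":{"steps":{"type":"array"},"jaw":{"type":"number"},"squeeze":{"type":"number"}},"required":["steps"]}

```bash
mkdir -p pics; ls
python3 - <<'E'
from cell import state, viewer, robot
import cv2,numpy as np
s=state(); print({k:np.round(v,4).tolist() for k,v in s.items()})
for n in ("scene","top"):
    c=viewer.read_camera(n); cv2.imwrite(f"pics/{n}0.png",c["img"]); np.savez(f"{n}0.npz",**c)
    print(n,c["K"].round(1).tolist(),c["dist_coeffs"],c["R"].round(3).tolist(),c["t"].round(3))
E
```

```text
pics
{'t': 0.0, 'joint_positions': [-1.423, 0.2872, 1.5782, -0.0, 1.2786, -0.15], 'qd': [-0.0003, 0.0004, -0.0008, -0.0003, -0.0014, 0.0006], 'joint_efforts': [0.0008, -40.5972, -29.2628, -0.0001, 0.0058, 0.0], 'position': [0.198, -0.6446, 0.2299], 'tcp_rot': [0.9887, 1.3372, -0.986], 'force': [-1.0333, 0.4221, -0.1349], 'ft_torque': [0.0111, -0.0056, -0.0164], 'finger_gap': 0.0853}
scene [[398.2, 0.0, 320.6], [0.0, 398.2, 200.7], [0.0, 0.0, 1.0]] [-0.00725987  0.          0.          0.          0.        ] [[-0.191, 0.982, -0.003], [0.818, 0.158, -0.553], [-0.542, -0.108, -0.833]] [ 0.127 -0.454  1.37 ]
top [[415.8, 0.0, 324.5], [0.0, 415.8, 205.4], [0.0, 0.0, 1.0]] [-0.04761672  0.          0.          0.          0.        ] [[-0.027, -1.0, 0.006], [-0.986, 0.025, -0.168], [0.167, -0.01, -0.986]] [-0.012  0.627  1.117]
```

View pics/scene0.png

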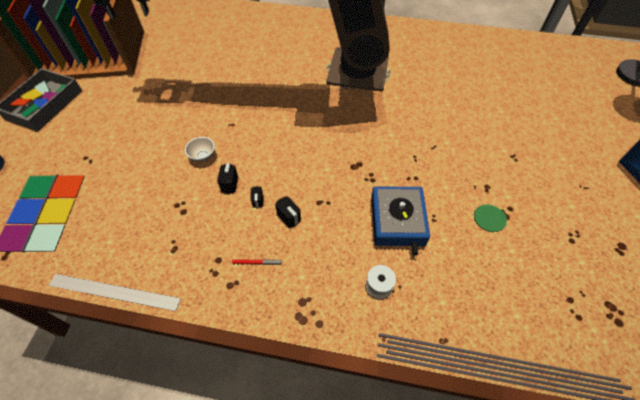

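View pics/top0.png

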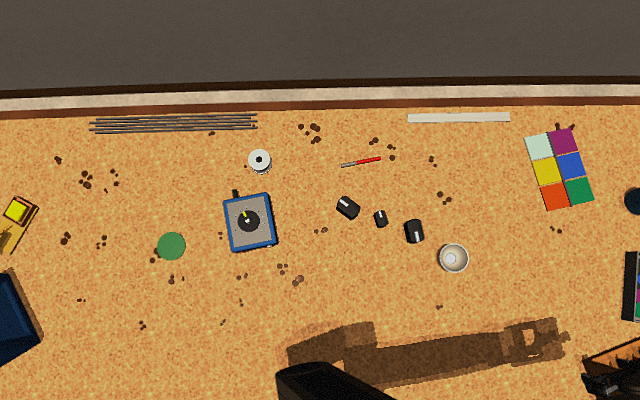

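The scene view shows three black knobs at (228,178), (257,197) and (289,211). In the top view they are at (415,231), (381,218) and (348,208), and the middle one is the smallest. The controller dial is at top (248,221). I'll zoom in next.

```bash
cat > h.py <<'E'
import numpy as np,cv2
def ray(c,uv,z):
    uv=np.asarray(uv,float).reshape(-1,1,2)
    n=cv2.undistortPoints(uv,c["K"],c["dist_coeffs"]).reshape(-1,2)
    d=np.c_[n,np.ones(len(n))]@c["R"]; o=-c["R"].T@c["t"]
    return o+d*((z-o[2])/d[:,2])[:,None]
E
python3 - <<'E'
import numpy as np,cv2
from h import *
c=np.load("top0.npz")
im=c["img"]
a=cv2.resize(im[180:260,330:440],None,fx=7,fy=7,interpolation=cv2.INTER_NEAREST)
b=cv2.resize(im[185:257,215:285],None,fx=8,fy=8,interpolation=cv2.INTER_NEAREST)
cv2.imwrite("pics/knobs.png",a);cv2.imwrite("pics/dial.png",b)
for n,p,z in (("big?",(415,231),.03),("mid",(381,218),.018),("3",(348,208),.03),("dial",(248,221),.072),("spool",(259,160),.048),("bowl",(453,257),.04)):
    print(n,ray(c,p,z).round(3))
E
```

```text
big? [[ 0.55  -0.285  0.03 ]]
mid [[ 0.592 -0.191  0.018]]
3 [[ 0.621 -0.096  0.03 ]]
dial [[0.585 0.183 0.072]]
spool [[0.765 0.156 0.048]]
bowl [[ 0.473 -0.386  0.04 ]]
```

View pics/knobs.png

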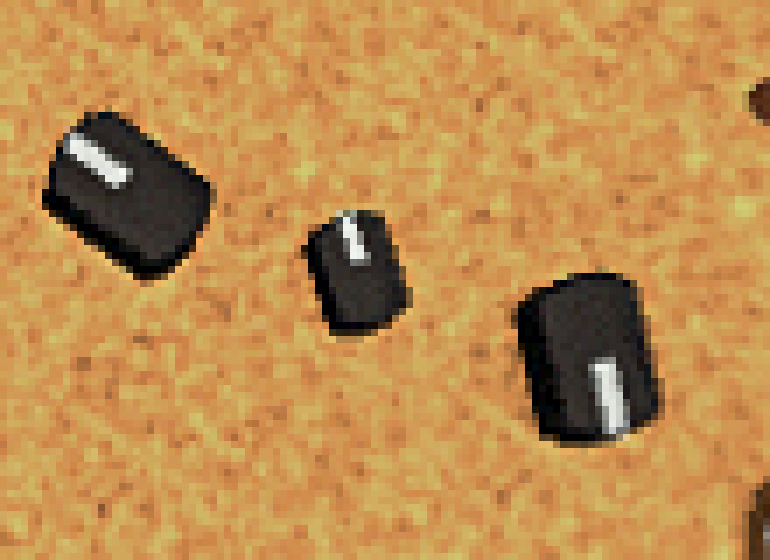

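View pics/dial.png

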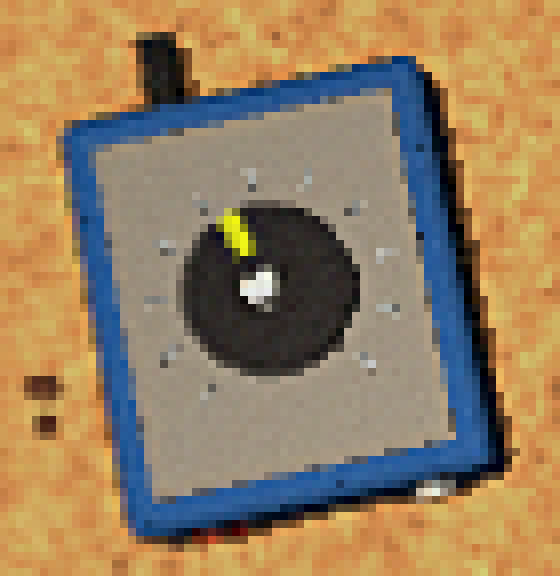

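Run:
```python
import numpy as np,cv2
from h import *
from cell import state
from scipy.spatial.transform import Rotation as Ro
c=np.load("top0.npz")
def an(p,q): d=(q-p)[:2]; return np.degrees(np.arctan2(d[1],d[0]))
im=c["img"].astype(int)
# knob line
def pca(m,off,z):
    ys,xs=np.nonzero(m); P=ray(c,np.c_[xs+off[0],ys+off[1]],z)[:,:2]; m0=P.mean(0); w,v=np.linalg.eigh(np.cov((P-m0).T)); return m0,v[:,1],len(P)
r=im[205:230,370:392]; print("kline",pca(r.min(2)>130,(370,205),.036))
d=(r.max(2)<75); ys,xs=np.nonzero(d);print(len(ys)); print("kdark rect",cv2.minAreaRect(np.c_[xs,ys].astype(np.float32)))
r=im[205:245,230:270]; m=(r[...,0]<90)&(r[...,1]>140)&(r[...,2]>140); 
m0,v,n=pca(m,(230,205),.072);print("yline",m0,v,n, np.degrees(np.arctan2(v[1],v[0])))
print("shaft",pca(r.min(2)>170,(230,205),.088))
d=(r.max(2)<75).astype(np.uint8); cs,_=cv2.findContours(d,0,1); k=max(cs,key=cv2.contourArea); e=cv2.fitEllipse(k); print(e, ray(c,np.array(e[0])+[230,205],.072))
k=ray(c,[[330+347/7-.5,180+213/7-.5],[330+358/7-.5,180+258/7-.5]],.036); print("k",an(k[1],k[0]),k)
R=Ro.from_rotvec(state()["tcp_rot"]).as_matrix(); print(R.round(3)); print(-c["R"].T@c["t"])
w=__import__("cell").viewer.read_camera("wrist"); print(w["K"].round(1).tolist()); print((-w["R"].T@w["t"]-state()["position"])@R, (R.T@w["R"].T).round(3))
```

```text
kline (array([ 0.60341077, -0.18589829]), array([-0.97053741, -0.24095048]), 12)
169
kdark rect ((10.30000114440918, 13.899999618530273), (16.4438419342041, 12.016654968261719), 71.56504821777344)
yline [0.60677333 0.19474644] [-0.88105663 -0.4730108 ] 12 -151.7700877358815
shaft (array([0.58326709, 0.17487241]), array([0.20943052, 0.97782353]), 14)
((18.584016799926758, 16.247840881347656), (19.52091407775879, 21.367151260375977), 72.41555786132812) [[0.58464294 0.18130162 0.072     ]]
k 10.901960186040192 [[ 0.61255359 -0.18440094  0.036     ]
 [ 0.59392306 -0.18798928  0.036     ]]
[[-0.     0.956  0.293]
 [ 0.002  0.293 -0.956]
 [-1.     0.    -0.002]]
[ 0.43102034 -0.0165505   1.20624846]
[[349.7, 0.0, 324.5], [0.0, 349.7, 200.1], [0.0, 0.0, 1.0]]
[-0.14247401  0.08422149 -0.00068894] [[-0.001 -0.323  0.946]
 [-0.    -0.946 -0.323]
 [ 1.    -0.001  0.001]]
```

Call:
{"name": "move_arm", "arguments": {
  "steps": [
    [0.2, 1.5, -1.0, 0],
    [0.4, 3.5, -2.1, 0],
    [0.4, 3.7, -2.3, 0],
    [0.4, 3.7, -2.3, 0],
    [0.4, 3.7, -2.3, 0],
    [0.4, 3.7, -2.3, 0],
    [0.4, 3.7, -2.3, 0],
    [0.4, 3.7, -2.3, 0],
    [0.4, 3.7, -2.3, 0],
    [0.4, 3.7, -2.3, 0],
    [0.4, 3.7, -2.3, 0],
    [0.4, 3.7, -2.3, 0],
    [0.4, 3.7, -2.3, 0],
    [0.4, 3.5, -2.2, 0],
    [0.2, 2.1, -1.4, 0],
    [0, 0, 0, 0.08],
    [0, 0, 0, 0],
    [0, 0, 0, 0]
  ],
  "jaw": 105,
  "squeeze": 60
}}

```text
t: 2.4
position: [0.5943, -0.1884, 0.1753]
tcp_rot: [1.046, 1.305, -1.046]
force: [0.3, 0.5, 0.2]
finger_gap: 0.0502
```

```bash
cat > look.py <<'E'
import sys,numpy as np,cv2
from cell import state, viewer
from scipy.spatial.transform import Rotation as Ro
c=viewer.read_camera("wrist"); n=sys.argv[1]
cv2.imwrite(f"pics/{n}.png",c["img"]); np.savez(n+".npz",**c)
s=state(); R=Ro.from_rotvec(s["tcp_rot"]).as_matrix()
print(s["t"],s["position"].round(4),R.round(3).tolist(),s["finger_gap"],s["force"].round(1),s["joint_positions"].round(2))
E
python3 look.py w1
```

```text
2.45 [ 0.5943 -0.1887  0.1754] [[0.0, 0.976, 0.217], [0.0, 0.217, -0.976], [-1.0, 0.0, -0.0]] 0.05029796106217562 [ 0.3  0.1 -0.3] [-0.47  0.22  1.76  0.    1.16  0.88]
```

View pics/w1.png

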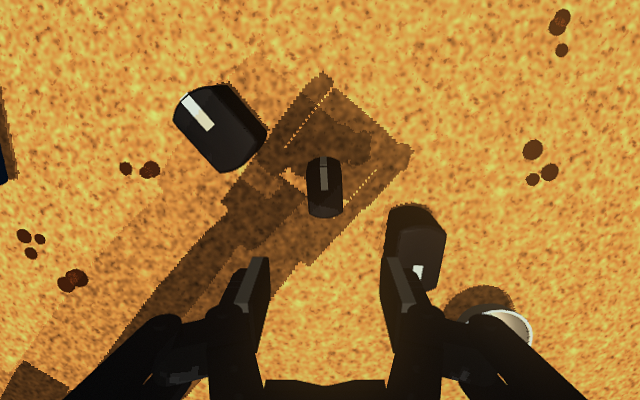

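The small knob is at about (324,185), in the arm's shadow. Its grey-lit line runs up from (324,190) to (323,157).

Run:
```python
import numpy as np,cv2
from h import *
c=np.load("w1.npz"); im=c["img"]
b=im[140:230,290:360]; cv2.imwrite("pics/w1z.png",cv2.resize(np.clip(b.astype(float)*2,0,255).astype(np.uint8),None,fx=6,fy=6,interpolation=cv2.INTER_NEAREST))
```

```text
(no output)
```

View pics/w1z.png

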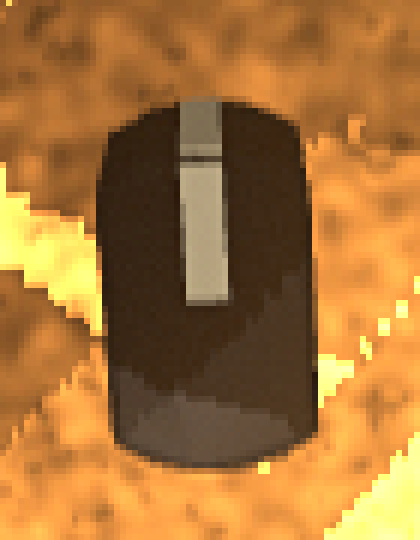

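Run:
```python
import numpy as np,cv2
from h import *
c=np.load("w1.npz"); 
p=np.array([[201,157],[209,303],[208,468],[110,380],[318,380],[100,190],[304,190],[114,435],[317,430]])/6+[290,140]-.5
P=ray(c,p,.036); print(P.round(4))
a=lambda v:np.degrees(np.arctan2(v[1],v[0]))
print("line",a(P[0]-P[1]),a(P[0]-P[2]),"centre",(P[0]+P[2])/2, np.linalg.norm(P[0]-P[2]))
print("corner bottoms",np.linalg.norm(P[7]-P[8]),a(P[8]-P[7])+90)
y=np.array([.976,.217]);z=np.array([.217,-.976])
m=((P[0]+P[2])/2)[:2]-[.5943,-.1887]
print("tool y,z off",m@y,m@z, "flat edges z:",[(q[:2]-[.5943,-.1887])@z for q in P[3:]])
```

```text
[[ 0.6113 -0.1829  0.036 ]
 [ 0.591  -0.1885  0.036 ]
 [ 0.5666 -0.1937  0.036 ]
 [ 0.5767 -0.1772  0.036 ]
 [ 0.5832 -0.2061  0.036 ]
 [ 0.6037 -0.1702  0.036 ]
 [ 0.6098 -0.1978  0.036 ]
 [ 0.5687 -0.1794  0.036 ]
 [ 0.5757 -0.2078  0.036 ]]
line 15.507767186409872 13.70176333815523 centre [ 0.58893993 -0.18829588  0.036     ] 0.04596865750398137
corner bottoms 0.02917257238104434 14.019073197587446
tool y,z off -0.005143733366358231 -0.0015575519825314964 flat edges z: [np.float64(-0.01503632808843666), np.float64(0.014582307738865746), np.float64(-0.015987423199791236), np.float64(0.012197442769365996), np.float64(-0.0145937015719153), np.float64(0.014564200377788722)]
```

Call:
{"name": "move_arm", "arguments": {
  "steps": [
    [0, -0.45, -0.1, -0.02],
    [1.5, 0, 0, 0],
    [2.5, 0, 0, 0],
    [2.5, 0, 0, 0],
    [2.5, 0, 0, 0],
    [2.5, 0, 0, 0],
    [2.0, 0, 0, 0],
    [1.5, 0, 0, 0],
    [1.0, 0, 0, 0],
    [0.5, 0, 0, 0],
    [0.3, 0, 0, 0],
    [0, 0, 0, 0]
  ]
}}

```text
t: 3.95
position: [0.5903, -0.189, 0.0077]
tcp_rot: [1.032, 1.312, -1.032]
force: [-0.1, 0.3, 0.0]
finger_gap: 0.0502
```

```bash
python3 look.py w2
```

```text
4.0 [ 0.5904 -0.189   0.0079] [[0.001, 0.972, 0.236], [-0.0, 0.236, -0.972], [-1.0, 0.001, 0.001]] 0.04974626605697422 [-0.4  0.7  0. ] [-0.47  0.44  1.84  0.    0.87  0.86]
```

View pics/w2.png

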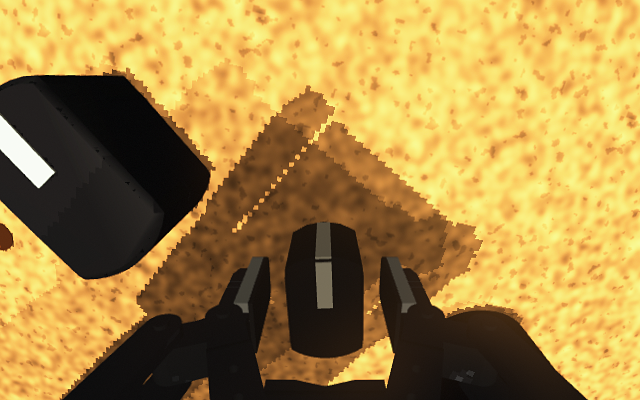

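The knob sits between the pads: its top centre is at about (324,308), with the pads at about (255,300) and (395,300). Closing now.

Call:
{"name": "move_arm", "arguments": {
  "steps": [
    [0, 0, 0, 0],
    [0, 0, 0, 0],
    [0, 0, 0, 0],
    [0, 0, 0, 0],
    [0, 0, 0, 0],
    [0, 0, 0, 0]
  ],
  "jaw": 255,
  "squeeze": 80
}}

```text
t: 4.75
position: [0.5907, -0.1892, 0.0082]
tcp_rot: [1.032, 1.311, -1.032]
force: [0.7, 0.6, 5.6]
finger_gap: 0.0286
```

```bash
python3 look.py w3
```

```text
4.8 [ 0.5907 -0.1892  0.0082] [[0.001, 0.972, 0.236], [-0.001, 0.236, -0.972], [-1.0, 0.001, 0.001]] 0.028863728883341374 [-0.2 -0.5  6. ] [-0.47  0.44  1.84  0.    0.87  0.86]
```

View pics/w3.png

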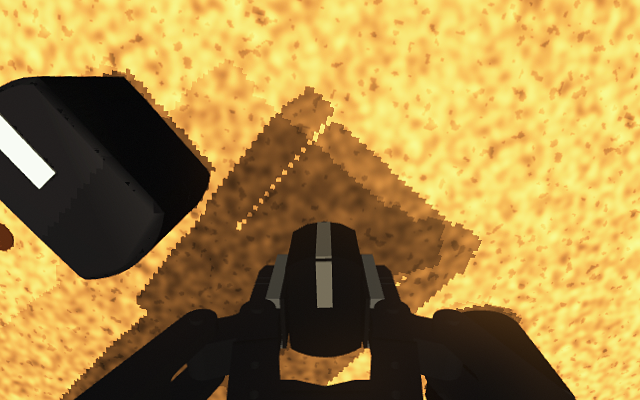

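Call:
{"name": "move_arm", "arguments": {
  "steps": [
    [-0.5, 0, 0, 0],
    [-1.5, 0, 0, 0],
    [-3, 0, 0, 0],
    [-4, 0, 0, 0],
    [-4, 0, -1, 0],
    [-2.5, 0.1, -2.2, 0],
    [-0.5, 0.1, -3, 0],
    [0, 0.2, -4, 0],
    [0, 0.2, -4, 0],
    [0, 0.2, -4, 0],
    [0, 0.2, -4, 0],
    [0, 0.2, -4, 0],
    [0, 0.2, -4, 0],
    [0, 0, -3, 0],
    [0, 0, -1, 0],
    [0, 0, 0, -0.09],
    [0, 0, 0, -0.09],
    [0, 0, 0, -0.09],
    [0, 0, 0, 0],
    [0, 0, 0, 0]
  ]
}}

```text
t: 7.3
position: [0.5231, 0.1464, 0.1674]
tcp_rot: [0.829, 1.407, -0.829]
force: [-0.7, -0.7, -2.0]
finger_gap: 0.0288
```

```bash
python3 look.py w4
```

```text
7.35 [0.5231 0.1465 0.1674] [[0.0, 0.875, 0.485], [-0.0, 0.485, -0.875], [-1.0, -0.0, 0.0]] 0.028672498869568505 [-0.4  0.5 -0.8] [ 0.09  0.06  1.96 -0.    1.12  1.15]
```

View pics/w4.png

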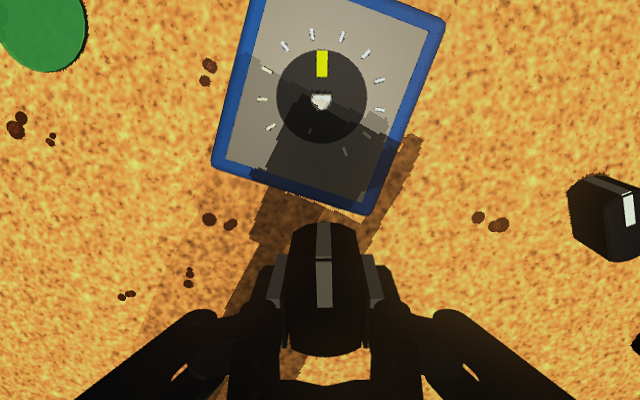

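The knob is held. Its line points up the image, with the top face from (324,258) to (324,357). The dial centre is at about (321,97), and its yellow line points straight up, from (322,77) to (322,50).

```bash
cat > m.py <<'E'
import numpy as np,cv2
from h import *
c=np.load("w4.npz"); im=c["img"].astype(int)
T=np.array([.5231,.1465,.1674]); y=np.array([.875,.485]);z=np.array([.485,-.875])
def tl(uv,h): P=ray(c,uv,h)[:,:2]-T[:2]; return np.c_[P@y,P@z]*1000
# yellow
r=im[30:110,290:360]; m=(r[...,0]<70)&(r[...,1]>130)
ys,xs=np.nonzero(m); print("yl ext",xs.min()+290,xs.max()+290,ys.min()+30,ys.max()+30)
P=tl(np.c_[xs+290,ys+30],.072); w,v=np.linalg.eigh(np.cov(P.T)); print("ymean",P.mean(0),"dir",v[:,1],"ext",P.min(0),P.max(0))
# dial ellipse
g=im.max(2)[30:160,260:385]; d=((g<75)).astype(np.uint8)
d[:, :]=cv2.morphologyEx(d,cv2.MORPH_OPEN,np.ones((3,3)))
cv2.imwrite("pics/dmask.png",cv2.resize(d*255,None,fx=4,fy=4))
# points on dial rim by hand later
z4=cv2.resize(np.clip(im[35:155,265:380]*1.8,0,255).astype(np.uint8),None,fx=5,fy=5,interpolation=cv2.INTER_NEAREST); cv2.imwrite("pics/d5.png",z4)
k=cv2.resize(np.clip(im[215:365,265:385]*2.5,0,255).astype(np.uint8),None,fx=4,fy=4,interpolation=cv2.INTER_NEAREST); cv2.imwrite("pics/k4.png",k)
E
python3 m.py
```

```text
yl ext 316 327 50 76
ymean [95.71647616 -1.87613   ] dir [-0.99971618 -0.02382343] ext [87.60247686 -5.50701049] [103.3885998    1.53836479]
```

View pics/d5.png

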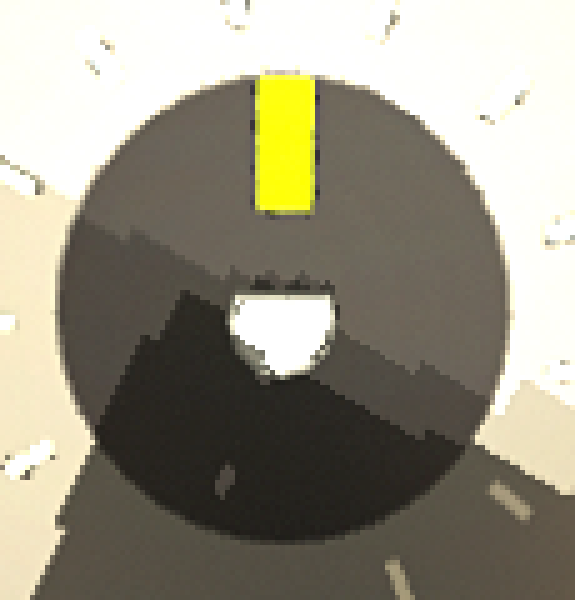

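View pics/k4.png

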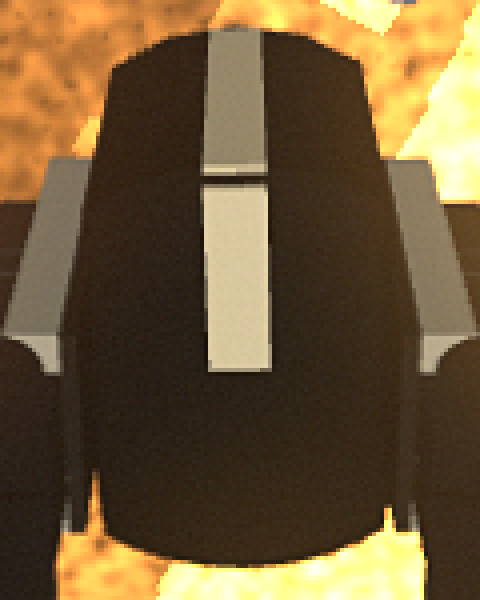

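```bash
cat >> m.py <<'E'
p=lambda q:np.array(q,float)/5+[265,35]-.5
k=lambda q:np.array(q,float)/4+[265,215]-.5
D=tl(p([[58,310],[510,310],[284,73],[284,543],[100,170],[470,170],[97,443],[468,443]]),.072)
print("dial rim",D.round(1).tolist()); 
import scipy.optimize as so
f=so.least_squares(lambda q:np.hypot(*(D-q[:2]).T)-q[2],[70,0,30]).x; print("circle",f)
Y=tl(p([[286,75],[286,213]]),.072); print("yline",Y, np.degrees(np.arctan2(*(Y[0]-Y[1])[::-1])), "from centre",np.degrees(np.arctan2(*(Y.mean(0)-f[:2])[::-1])))
S=tl(p([[232,295],[335,295],[283,378],[228,325],[338,325]]),.088); print("shaft top flat l,r, bottom, l,r",S.round(1).tolist())
K=tl(k([[236,178],[240,370],[240,566],[203,300],[269,300]]),.1674+.0278); print("knob",K.round(1).tolist(), "mid",(K[0]+K[2])/2)
K2=tl(k([[235,30]]),.1674-.0082); print("bottom front",K2)
E
python3 m.py
```

```text
yl ext 316 327 50 76
ymean [95.71647616 -1.87613   ] dir [-0.99971618 -0.02382343] ext [87.60247686 -5.50701049] [103.3885998    1.53836479]
dial rim [[74.8, -31.9], [74.8, 27.5], [103.9, -2.1], [44.0, -2.3], [92.3, -25.8], [92.2, 21.8], [57.5, -27.4], [57.5, 22.5]]
circle [74.00645782 -2.21170326 29.89488004]
yline [[103.68297867  -1.83626847]
 [ 86.92420355  -1.88396052]] 0.16305166282620404 from centre 0.9457950246617635
shaft top flat l,r, bottom, l,r [[77.2, -8.4], [77.2, 4.2], [67.2, -2.2], [73.6, -8.9], [73.6, 4.6]]
knob [[22.0, -0.6], [0.9, -0.2], [-23.5, -0.2], [8.9, -3.8], [8.9, 2.5]] mid [-0.75021701 -0.41605171]
bottom front [[21.87901607 -0.76985475]]
```

Run:
```python
import numpy as np,cv2
from h import *
c=np.load("w4.npz");d=c["depth"]
T=np.array([.5231,.1465,.1674]); y=np.array([.875,.485]);z=np.array([.485,-.875])
def pt(u,v):
    n=cv2.undistortPoints(np.array([[[u,v]]],float),c["K"],c["dist_coeffs"]).reshape(2)
    X=np.r_[n,1]*d[v,u]; X=c["R"].T@(X-c["t"])-T
    return np.round(1000*np.r_[X[:2]@y,X[:2]@z,X[2]],1)
for v in list(range(218,264,3))+list(range(259,364,6))+list(range(350,362)): print(v,pt(324,v),d[v,324].round(4))
print("width"); 
for u in range(276,374,4): print(u,pt(u,335),pt(u,240))
for u in (310,321,330): print("dial",pt(u,85),pt(u,100))
```

```text
218 [ -39.8   -0.6 -167.3] 0.3334
221 [ -42.7   -0.6 -166.7] 0.3338
224 [22.8 -0.4 -3.6] 0.1583
227 [23.  -0.4  0.2] 0.1546
230 [22.9 -0.4  3.3] 0.1517
233 [22.9 -0.4  6.5] 0.1487
236 [22.8 -0.4  9.4] 0.1461
239 [22.6 -0.4 11.8] 0.1439
242 [22.7 -0.4 14.9] 0.1408
245 [22.8 -0.4 17.8] 0.138
248 [22.4 -0.4 19.7] 0.1364
251 [22.3 -0.4 21.9] 0.1343
254 [23.6 -0.4 27. ] 0.1291
257 [22.  -0.4 26.3] 0.1303
260 [21.6 -0.4 27.9] 0.1289
263 [21.  -0.4 29. ] 0.1281
259 [21.6 -0.4 27. ] 0.1298
265 [19.6 -0.4 27.9] 0.1296
271 [17.4 -0.4 28.6] 0.1296
277 [14.8 -0.4 28.5] 0.1305
283 [12.3 -0.4 28.7] 0.1311
289 [ 9.6 -0.4 28.5] 0.1322
295 [ 6.5 -0.4 28. ] 0.1337
301 [ 4.3 -0.4 28.7] 0.1338
307 [ 0.8 -0.4 27.7] 0.1358
313 [-2.  -0.4 27.7] 0.1367
319 [-5.  -0.4 27.5] 0.1378
325 [-7.7 -0.4 27.8] 0.1385
331 [-10.1  -0.4  28.4] 0.1387
337 [-13.6  -0.4  27.9] 0.1403
343 [-15.9  -0.4  28.8] 0.1402
349 [-19.9  -0.4  27.7] 0.1425
355 [-23.   -0.5  27.8] 0.1434
361 [-214.    -0.8 -167.5] 0.3899
350 [-20.6  -0.5  27.5] 0.1429
351 [-20.9  -0.5  27.8] 0.1428
352 [-21.   -0.5  28.2] 0.1424
353 [-22.5  -0.5  27.1]
[... 781 characters left out ...]
 [22.7 -2.  13. ]
324 [-12.   -0.4  28.6] [22.6 -0.4 12.8]
328 [-12.9   1.2  27.5] [22.8  1.2 13.3]
332 [-13.1   2.8  27.3] [21.6  2.9 10.8]
336 [-12.    4.4  28.6] [22.2  4.5 11.9]
340 [-13.4   6.1  26.9] [21.6  6.2 10.7]
344 [-13.7   7.7  26.6] [20.6  8.   8.6]
348 [-12.5   9.3  28. ] [20.1  9.8  7.5]
352 [-12.5  10.9  28.1] [19.3 11.7  5.8]
356 [-12.3  12.5  28.3] [18.2 13.6  3.5]
360 [-13.3  14.2  27.1] [ -63.1   34.6 -167.5]
364 [-4.7 14.4 37.2] [ -62.7   38.4 -166.6]
368 [-4.6 15.9 37.4] [ -62.4   42.2 -166. ]
372 [ 3.3 15.8 46.7] [ -62.8   46.3 -166.9]
dial [ 82.   -9.5 -95.9] [ 73.2  -9.1 -82.1]
dial [ 82.   -2.4 -95.4] [ 73.3  -2.2 -79.3]
dial [ 82.    3.5 -94.6] [ 73.3   3.3 -79.6]
```

Call:
{"name": "move_arm", "arguments": {
  "steps": [
    [0, 1.0, 0, 0],
    [0, 2.5, -0.1, 0],
    [0, 2.5, -0.08, 0],
    [0, 1.2, 0, 0],
    [0, 0.26, 0, 0],
    [1.5, 0, 0, 0],
    [2.0, 0, 0, 0],
    [1.5, 0, 0, 0],
    [0.8, 0, 0, 0],
    [0.3, 0, 0, 0],
    [0, 0, 0, 0],
    [0, 0, 0, 0]
  ]
}}

```text
t: 8.85
position: [0.5879, 0.1848, 0.1071]
tcp_rot: [0.828, 1.406, -0.827]
force: [0.5, -0.5, 0.5]
finger_gap: 0.0287
```

```bash
python3 look.py w5
python3 - <<'E'
from cell import viewer
import cv2,numpy as np
c=viewer.read_camera("top"); np.savez("top1.npz",**c)
a=c["img"][170:270,190:300]; 
d=viewer.read_camera("scene"); b=d["img"][150:260,345:455]
z=lambda q:cv2.resize(q,(390,400),interpolation=cv2.INTER_NEAREST)
cv2.imwrite("pics/ts1.png",np.hstack([z(a),z(b)]))
E
```

```text
8.9 [0.5879 0.1848 0.1072] [[0.002, 0.874, 0.486], [0.0, 0.486, -0.874], [-1.0, 0.001, 0.001]] 0.02903154717339599 [ 0.7 -0.1 -0.1] [0.14 0.29 1.82 0.   1.04 1.2 ]
```

View pics/w5.png

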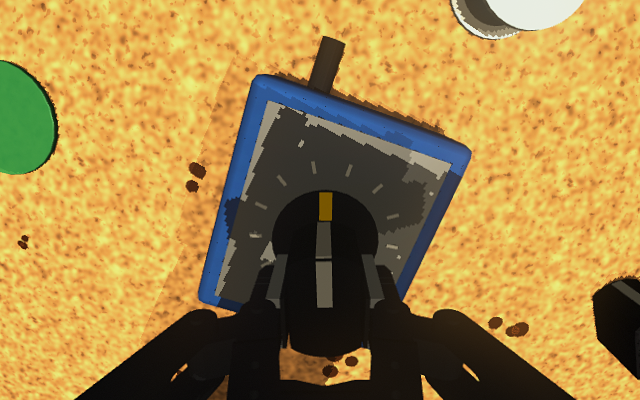

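View pics/ts1.png

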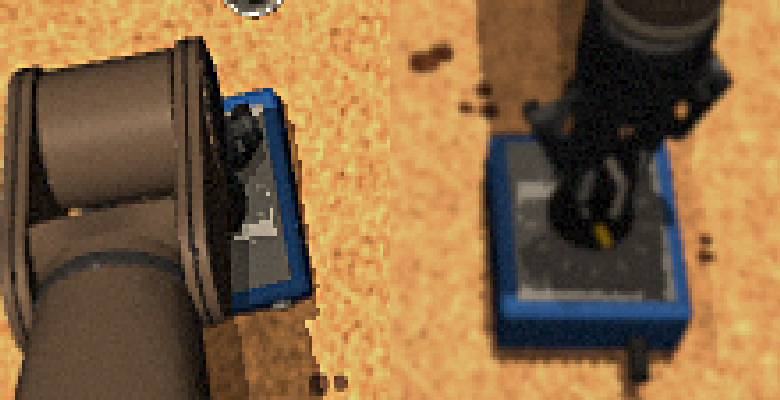

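Run:
```python
import numpy as np
from h import *
c=np.load("w5.npz"); T=np.array([.5879,.1848]); y=np.array([.874,.486]);z=np.array([.486,-.874])
im=c["img"].astype(int); r=im[185:225,310:342]; m=(r[...,2]-r[...,0]>80); ys,xs=np.nonzero(m); print(xs.min()+310,xs.max()+310,ys.min()+185,ys.max()+185)
f=lambda uv,h:(np.c_[(ray(c,uv,h)[:,:2]-T)@y,(ray(c,uv,h)[:,:2]-T)@z]*1000).round(1)
print(f([[(xs.min()+xs.max())/2,ys.min()-.5]],.072), f([[271,238],[378,238]],.072), f([[323.5,222]],.099))
```

```text
319 331 193 220
[[ 121.6 -149.4]] [[  1.1 -30.2]
 [  1.1  29.6]] [[21.9 -0.8]]
```

Run:
```python
import numpy as np
from h import *
c=np.load("w5.npz"); T=np.array([.5879,.1848]); y=np.array([.874,.486]);z=np.array([.486,-.874])
f=lambda uv,h:(np.c_[(ray(c,uv,h)[:,:2]-T)@y,(ray(c,uv,h)[:,:2]-T)@z]*1000).round(1)
print(f([[325,192.5],[325,190.5]],.072))
```

```text
[[27.8 -0. ]
 [28.9 -0. ]]
```

Call:
{"name": "move_arm", "arguments": {
  "steps": [
    [0.4, 0, 0, 0],
    [0.4, 0, 0, 0],
    [0.2, 0, 0, 0],
    [0.2, 0, 0, 0],
    [0.2, 0, 0, 0],
    [0.2, 0, 0, 0],
    [0, 0, 0, 0]
  ]
}}

```text
t: 9.88
position: [0.5872, 0.1847, 0.0901]
tcp_rot: [0.827, 1.408, -0.828]
force: [0.0, -0.6, -0.4]
finger_gap: 0.0288
```

Call:
{"name": "move_arm", "arguments": {
  "steps": [
    [0.2, 0, 0, 0],
    [0.2, 0, 0, 0],
    [0.2, 0, 0, 0],
    [0.2, 0, 0, 0],
    [0, 0, 0, 0]
  ]
}}

```text
t: 10.5
position: [0.5872, 0.1847, 0.082]
tcp_rot: [0.827, 1.408, -0.828]
force: [0.2, 0.5, -0.3]
finger_gap: 0.0292
```

Call:
{"name": "move_arm", "arguments": {
  "steps": [
    [0.1, 0, 0, 0],
    [0.1, 0, 0, 0],
    [0.1, 0, 0, 0],
    [0.1, 0, 0, 0],
    [0, 0, 0, 0]
  ]
}}

```text
t: 11.12
position: [0.5874, 0.1847, 0.0789]
tcp_rot: [0.828, 1.408, -0.828]
force: [-2.4, -0.3, 3.6]
finger_gap: 0.0286
```

Call:
{"name": "move_arm", "arguments": {
  "steps": [
    [0.1, 0, 0, 0],
    [0.1, 0, 0, 0],
    [0.1, 0, 0, 0],
    [0.1, 0, 0, 0],
    [0, 0, 0, 0]
  ]
}}

```text
t: 11.75
position: [0.5875, 0.1847, 0.0752]
tcp_rot: [0.827, 1.408, -0.828]
force: [-3.0, -1.1, 7.7]
finger_gap: 0.0288
```

Call:
{"name": "move_arm", "arguments": {
  "steps": [
    [0.1, 0, 0, 0],
    [0.1, 0, 0, 0],
    [0, 0, 0, 0],
    [0, 0, 0, 0]
  ]
}}

```text
t: 12.25
position: [0.5875, 0.1847, 0.0738]
tcp_rot: [0.827, 1.408, -0.828]
force: [-4.5, -0.6, 8.5]
finger_gap: 0.0289
```

Call:
{"name": "move_arm", "arguments": {
  "steps": [
    [0.1, 0, 0, 0],
    [0.1, 0, 0, 0],
    [0, 0, 0, 0],
    [0, 0, 0, 0]
  ]
}}

```text
t: 12.75
position: [0.5876, 0.1848, 0.0736]
tcp_rot: [0.827, 1.408, -0.828]
force: [-8.1, -1.3, 16.9]
finger_gap: 0.029
```

Call:
{"name": "move_arm", "arguments": {
  "steps": [
    [0.05, 0, 0, 0],
    [0.05, 0, 0, 0],
    [0, 0, 0, 0],
    [0, 0, 0, 0]
  ]
}}

```text
t: 13.25
position: [0.5877, 0.1848, 0.0736]
tcp_rot: [0.826, 1.408, -0.828]
force: [-9.7, -1.8, 21.7]
finger_gap: 0.0289
```

The motion has stopped and the force is rising. I'll check the knob top and dial heights to confirm the stop.

```bash
python3 look.py w6
python3 - <<'E'
import numpy as np,cv2
from h import *
c=np.load("w6.npz");d=c["depth"]
def Z(u0,u1,v0,v1):
    u,v=np.meshgrid(np.arange(u0,u1),np.arange(v0,v1)); u=u.ravel();v=v.ravel()
    n=cv2.undistortPoints(np.c_[u,v].astype(float).reshape(-1,1,2),c["K"],c["dist_coeffs"]).reshape(-1,2)
    X=(np.c_[n,np.ones(len(n))]*d[v,u][:,None]-c["t"])@c["R"]; return np.median(X[:,2]).round(4),X[:,2].std().round(4)
print("knob top",Z(305,340,300,345),"box top",Z(300,350,135,150))
for v in range(160,232,6): print(v,Z(310,316,v,v+3),c["img"][v,325])
E
```

```text
13.3 [0.5877 0.1848 0.0736] [[-0.001, 0.874, 0.487], [-0.001, 0.487, -0.874], [-1.0, -0.001, -0.0]] 0.029059173788654805 [-10.   -2.5  21. ] [ 0.14  0.33  1.83 -0.    0.98  1.2 ]
knob top (np.float64(0.1015), np.float64(0.0076)) box top (np.float64(0.0607), np.float64(0.0098))
160 (np.float64(0.0607), np.float64(0.0008)) [50 55 57]
166 (np.float64(0.0606), np.float64(0.0006)) [49 55 57]
172 (np.float64(0.0607), np.float64(0.0356)) [49 54 56]
178 (np.float64(0.0611), np.float64(0.0005)) [48 55 57]
184 (np.float64(0.0608), np.float64(0.0007)) [47 54 56]
190 (np.float64(0.0611), np.float64(0.0007)) [46 54 56]
196 (np.float64(0.0609), np.float64(0.0007)) [45 53 55]
202 (np.float64(0.0607), np.float64(0.0005)) [46 53 55]
208 (np.float64(0.0648), np.float64(0.0478)) [13 12 10]
214 (np.float64(0.0657), np.float64(0.0345)) [  0  94 130]
220 (np.float64(0.0657), np.float64(0.0006)) [  0  95 132]
226 (np.float64(0.07), np.float64(0.0013)) [53 66 69]
```

View pics/w6.png

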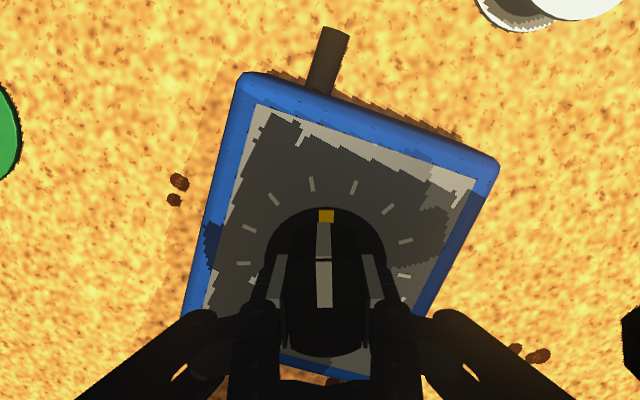

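The dial top reads 0.0657 m, which matches the stop at 0.066 m. The knob top reads 0.1015 m against 0.102 m expected. The yellow line at (326,215) continues the white line at (324,240 to 305).

Run:
```python
from cell import robot
print(robot.job_done())
```

```text
the job is handed in; nothing more can be done
None
```

I picked up the smallest of the three black knobs and turned it about 15° so its white line follows the yellow line on the dial. I then lowered it onto the D-shaft and pushed it to the bottom of its travel. I handed the job in at about 13.3 s, with the gripper still holding the knob down at an 80 N grip.

**Last checks:**
- **Seating:** wrist depth put the dial face at 65.7 mm (66 expected at the stop) and the knob top at 101.5 mm (102 expected). Both are within the 2 mm calibration error.
- **Push:** the downward force rose to about 8.5 N along the spring travel. It then climbed to 21 N with no further motion, so the knob is on the hard stop.
- **Alignment:** the white and yellow lines ran in line to within about 1–2°.

**Disagreements:** an unexplained sideways force of about 10 N built up while pressing; it was still there at hand-in. The knob's length along its flats measured 46 to 47 mm instead of 48 mm, but it went onto the shaft without resistance. I did not take a separate final picture of all the other objects. The arm's path kept clear of them, and no unexpected contact showed in the force readings.

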